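# Check the joint of a bolted housing with a probe and clip the probe back in its rest

### The job

Pick up the inspection probe and, with its tip touching the top of the two-part housing held in the vise, run it slowly (about 2 cm a second) along the whole joint line between the two halves, from the left end to the right end as seen from the robot. Then put the probe away: press its handle down into the two spring clips of the tool rest until it has snapped fully home in both, either way round. Leave the mug, the jar and the steel sleeves where they stand.

Things in the scene. Friction and masses are not known exactly. Their poses are not given: they have to be found in the camera images.
- probe: Inspection probe, 157 mm long, about 90 g, lying on the bench. Round ribbed aluminium handle, 18 mm diameter, between two red hexagonal anti-roll collars (22 mm across flats; inner faces 48 mm, outer 56 mm from the origin). A 5 mm steel rod with a ball tip sticks out past the +x collar. Origin: on the handle's axis midway between the collars, 11 mm above the bench as it lies. x axis: towards the tip.
- probe_tip (a point): Centre of the probe's ball tip (radius 2.5 mm), on the handle's axis 99 mm from the probe's origin.
- rest: Fixed tool rest: blue steel base plate 130 x 60 x 6 mm with two black posts (each 16 mm along x, 30 mm wide, 32 mm high above the bench), centred at x = -34 and +34 mm, each topped by a spring clip. x axis: the line along which the clipped handle lies. Origin: centre of the underside. Between the posts 52 mm are free along x, down to the base plate, for a gripper's fingers.
- clip_0 (a point): Throat of the spring clip at x = -34 mm of the rest, 51 mm above the bench. The clip is 12 mm long; its two sprung steel fingers have flared lips 24 mm apart at the top (59 mm above the bench), a throat of 12 mm here and a round seat for the 18 mm handle below. They spread when the handle is pressed straight down (at most about 15 N for both clips together) and close over it.
- clip_1 (a point): Throat of the spring clip at x = +34 mm of the rest, 51 mm above the bench. The clip is 12 mm long; its two sprung steel fingers have flared lips 24 mm apart at the top (59 mm above the bench), a throat of 12 mm here and a round seat for the 18 mm handle below. They spread when the handle is pressed straight down (at most about 15 N for both clips together) and close over it.
- clip_seat (a point): Where the middle of the handle's axis lies when the probe is fully home in both clips: midway between the clips, 43 mm above the bench. The probe may lie either way round, and up to about 10 mm off along the axis.
- housing: Fixed two-part housing in a steel vise: 60 (x) x 120 (y) x 58 mm, level top 98 mm above the bench, 18 mm above the jaws at its +x and -x sides (the vise reaches 133 mm to -x, 67 mm to +x). -x half green, +x half bare aluminium; the straight dark joint line between them runs along y, the whole length of the top, at x = 0. +y: left end seen from the robot. Origin: centre of its underside.
- seam_1 (a point): Point on the joint line, on the housing's top surface: left end, at y = 52 mm of the housing (8 mm from the end face).
- seam_2 (a point): Point on the joint line, on the housing's top surface: left quarter, at y = 26 mm of the housing.
- seam_3 (a point): Point on the joint line, on the housing's top surface: middle, at y = 0 mm of the housing.
- seam_4 (a point): Point on the joint line, on the housing's top surface: right quarter, at y = -26 mm of the housing.
- seam_5 (a point): Point on the joint line, on the housing's top surface: right end, at y = -52 mm of the housing (8 mm from the end face).
- mug: White mug, 80 mm in diameter, 95 mm high, handle at its +y side; a bystander. Origin: centre of its underside.
- jar: Small jar with a red cap, 44 mm in diameter, 60 mm high; a bystander. Origin: centre of its underside.
- sleeve_a: Turned steel sleeve standing on end, 36 mm in diameter, 50 mm high; a bystander. Origin: centre of its underside.
- sleeve_b: Another such steel sleeve; a bystander.
There are look-alikes about, which are no part of the job. Several things look just like the part that bears housing: the one meant starts farthest to the robot's left.

How it is judged (in metres and radians):
On the way, in this order (a step that is already met when the one before it is completed fails the run):
1. the probe's tip touches the housing at the left end of the joint line (tip centre within 5 mm of site seam_1) (distance between probe_tip and seam_1 below 0.005 m and contact force between probe and housing above 0.1 N), for 0.05 s.
2. the probe's tip touches the housing at the left quarter of the joint line (tip centre within 5 mm of site seam_2) (distance between probe_tip and seam_2 below 0.005 m and contact force between probe and housing above 0.1 N), for 0.05 s.
3. the probe's tip touches the housing at the middle of the joint line (tip centre within 5 mm of site seam_3) (distance between probe_tip and seam_3 below 0.005 m and contact force between probe and housing above 0.1 N), for 0.05 s.
4. the probe's tip touches the housing at the right quarter of the joint line (tip centre within 5 mm of site seam_4) (distance between probe_tip and seam_4 below 0.005 m and contact force between probe and housing above 0.1 N), for 0.05 s.
5. the probe's tip touches the housing at the right end of the joint line (tip centre within 5 mm of site seam_5) (distance between probe_tip and seam_5 below 0.005 m and contact force between probe and housing above 0.1 N), for 0.05 s.
At the end, for the whole second after the job is handed in: The probe lies fully home in both spring clips, either way round: its origin within 3 mm of site clip_seat sideways and in height and within 11 mm along the rest's x axis, its axis within 4 degrees of the rest's x axis, at rest; the mug, jar and sleeves stand upright (x of probe in the frame of clip_seat between -0.011 and 0.011 m and y of probe in the frame of clip_seat between -0.003 and 0.003 m and z of probe in the frame of clip_seat between -0.003 and 0.003 m and angle between the x axis of probe and the x axis of rest, either way round below 0.07 rad and linear speed of probe below 0.02 m/s and angle between each of mug, jar, sleeve_a, sleeve_b's own z axis and vertical below 0.2 rad); the robot touches nothing.
It fails at once if the probe moves faster than 80 mm/s while its tip is on the joint line (x of probe_tip in the frame of seam_3 between -0.006 and 0.006 m and y of probe_tip in the frame of seam_3 between -0.055 and 0.055 m and z of probe_tip in the frame of seam_3 between -0.005 and 0.004 m and linear speed of probe above 0.08 m/s).
It fails at once if the mug is pushed more than 20 mm from its place (distance of mug from where it was at the start of the episode above 0.02 m).
It fails at once if the jar is pushed more than 20 mm from its place (distance of jar from where it was at the start of the episode above 0.02 m).
It fails at once if the sleeve is pushed more than 20 mm from its place (distance of sleeve_a from where it was at the start of the episode above 0.02 m).
It fails at once if the sleeve is pushed more than 20 mm from its place (distance of sleeve_b from where it was at the start of the episode above 0.02 m).
It also fails if it takes over 58 s, if anything falls off the work surface, if the arm or the gripper's body presses on something with over 40 N, if the wrist force passes 120 N, or if a joint passes its speed limit or range.

### The arm

A 6-joint arm with a two-finger parallel gripper is mounted at the origin on the work surface. World frame = base frame: x ahead of the robot, y to its left, z up, the work surface at z = 0. Lengths are in m, angles in degrees, forces in N, time in s.
With the tool pointing down it reaches from about 0.4 to 0.825 m from the base axis. Payload 7 kg.
Tool frame: the origin (TCP) lies at the centre of the arm's flange, where the gripper is bolted on; the fingertips stand 178 mm ahead of it and the grasp point (between the pads) lies ahead of it (ctrl.grip_depth is the z of the grasp point in the tool frame, in m); z points along the fingers, x is the direction in which the jaws open and shut, and the axes are right-handed (so a half turn about z gives the same grasp; the last joint's range is limited). The gripper opens to 88 mm and grips with 3 to 60 N. Pads are 19 mm wide; open, the fingers measure 130 mm over their backs; the gripper's body (78 mm by 193 mm) begins 47 mm behind the grasp point.
Start: joints at [-55.056, 20.546, 0.682, 0, -70.136, -16.507], TCP at [0.213, -0.64, 0.405] pointing down, gripper open.
Joint ranges: [-176.03, 176.03], [-82.01, 121.73], [-58.28, 71.71], [-173.87, 95.51], [-174.79, -0.11], [-173.66, 173.66]. Speed limits (degrees/s): [136.94, 136.94, 172.46, 180, 180, 180].

### API

Orientations are given as [roll, pitch, yaw] about the fixed x, y, z axes, in that order (R = Rz(yaw) Ry(pitch) Rx(roll)).
In Python, from plant import ctrl gives the robot as it stands.
- The arm moves only by the tool carry_out, never from a script. Its arguments are lists of equal length, an entry for each row: "linear": the shift along the tool's x, y, z in cm, a list of three; "twist": the turn about the tool's z in degrees. In form: {"linear": [[tx, ty, tz], ...], "twist": [twist, ...]}. A call has 1 to 12 rows; each row is the pose to reach, as a shift and turn from the pose measured when the call began, along the tool's axes at that moment; what a row does not reach only later rows make up. A row lasts 1/12 s, in which the tool goes at most 41.7 mm and 7.16 degrees, less where a joint would pass 70% of its speed; a pose out of reach is approached as far as the arm can. A call with a gripper value outside its range is refused whole. "fingers" is the gripper's target within -1 to 1 (fully open at 1, half-way at 0, shut at -1), set as the call begins (left out, the last holds). The fingers move at their own pace and stop on an object; the grip force is fixed at half the most. Time passes only in rows, so rows that repeat a pose let the fingers close. It gives the time, the measured TCP pose, the force and the opening at its end, in the units of the state.
- ctrl.get_obs(): the state, without advancing time (a new reading comes with each control period).
- ctrl.snapshot(name): name is "scene" or "top"; returns the picture (420x560x3 uint8, blue, green, red); there is no depth.
- ctrl.camera_params(name): a dict with "fovy" (degrees; the focal length in pixels is half the picture's height over the tangent of half this angle, whatever the lens; pixels are square), "cx", "cy" (the principal point, pixels), "dist" ([k1, k2, p1, p2, k3] as OpenCV has them; the pictures are not rectified), "eye" and "rotation" of the camera in the world. Camera axes: x right, y down, z forward; pixel columns grow to the right and rows downward; lengths in m; the calibration is good to about 2 mm. A picture is of the moment at which its call begins. camera_params takes no time and is no camera call.
- ctrl.close_job(): hands the job in, once; it reports no verdict.
The state is a dict: "clock": time; "joint_pos": joint angles; "qvel": joint speeds; "tau": joint torques, N m; "tool_pos": TCP position; "orientation": TCP orientation; "force": force on the tool from outside, world axes, zero at the start; "moment": the same for the moment, N m; "opening": finger opening in m.
Only numpy, scipy, OpenCV 4.12 (cv2) and the standard library are available. Lean on these libraries where they do the work, as an engineer would, in place of code of your own. Each camera call takes 0.05 s, during which the arm holds its last target.

## Working session

There is one attempt and no reset: what is moved stays moved. The work goes in short steps, Python scripts to look and compute and a tool call to move; the robot and the scene stay as the last step left them, time stands still between calls to the robot, and variables do not carry over. Pictures are saved under pics/ and viewed, and the job is handed in when it is done.

Besides the shell and the picture viewer there is one more tool, called after ">>>" as a command line: name --pt "numbers of a row" for each row, then --argument value for the rest. carry_out: Moves the arm, as the interface text tells. Its arguments: {"type":"object","properties":{"linear":{"type":"array","items":{"type":"array","items":{"type":"number"}}},"twist":{"type":"array","items":{"type":"number"}},"fingers":{"type":"number"}},"required":["linear","twist"]}

```bash
mkdir -p pics; ls; python3 - <<'E'
from plant import ctrl
import cv2
print(ctrl.get_obs(), ctrl.grip_depth)
for n in("scene","top"):
    cv2.imwrite(f"pics/{n}0.png",ctrl.snapshot(n)); print(n,ctrl.camera_params(n))
E
```

```text
pics
{'clock': 0.0, 'joint_pos': array([-5.50555958e+01,  2.05904839e+01,  6.32740226e-01, -2.02229121e-02,
       -7.01342095e+01, -1.65068524e+01]), 'qvel': array([-0.05592585, -0.18068437,  0.02263786, -0.02830339,  0.08444903,
       -0.05774419]), 'tau': array([-4.81436982e-04, -5.82714915e+01,  2.93051952e+01,  6.99681357e+00,
        6.84410290e-03, -1.57301256e-04]), 'tool_pos': array([ 0.21341744, -0.64016342,  0.403725  ]), 'orientation': array([-1.79992098e+02, -9.35653795e-02,  1.08430658e+02]), 'force': array([-0.68251022, -0.4995302 ,  1.0685712 ]), 'moment': array([ 0.0236769 , -0.00371142, -0.02615345]), 'opening': 0.08758252567048215} 0.1593
scene {'fovy': 46.142887682372006, 'cx': 270.98749166738435, 'cy': 212.9583800278746, 'dist': array([-0.06758966,  0.        ,  0.        ,  0.        ,  0.        ]), 'eye': array([1.13261027, 0.52034508, 0.83042464]), 'rotation': array([-130.08677773,    1.36954941,  128.23105564])}
top {'fovy': 56.4340984941648, 'cx': 280.8856987971754, 'cy': 213.26738485015278, 'dist': array([-0.04371356,  0.        ,  0.        ,  0.        ,  0.        ]), 'eye': array([ 0.31840285, -0.02829067,  1.04605399]), 'rotation': array([-172.06142231,    1.559358  ,  -89.47910924])}
```

View pics/scene0.png

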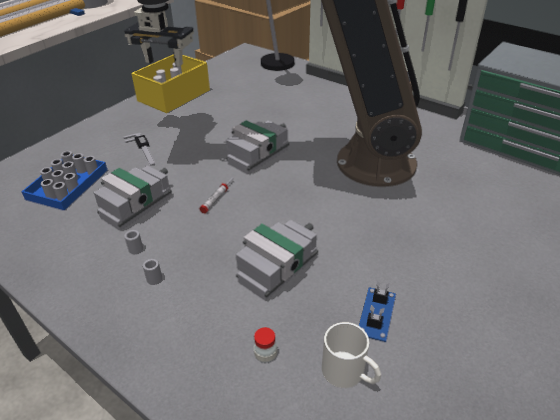

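View pics/top0.png

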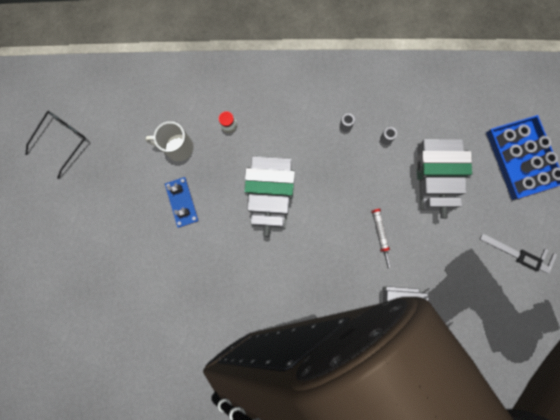

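The top view has image up as +x and image left as +y. The target housing is the leftmost one, with its green/white boundary near (270,182). The probe is at about (376,211)–(388,267), tip towards the robot, and the rest is at about (181,202). Next I'll measure these with masks.

```bash
cat > h.py <<'E'
import numpy as np, cv2
from scipy.spatial.transform import Rotation as R
from plant import ctrl
def cam(n):
    p=ctrl.camera_params(n); f=210/np.tan(np.radians(p['fovy']/2))
    K=np.array([[f,0,p['cx']],[0,f,p['cy']],[0,0,1]])
    return K,np.array(p['dist']),np.array(p['eye']),R.from_euler('xyz',p['rotation'],degrees=True).as_matrix()
def cast(n,px,z):
    K,d,e,Rm=cam(n)
    u=cv2.undistortPoints(np.array(px,float).reshape(-1,1,2),K,d)[:,0]
    r=np.c_[u,np.ones(len(u))]@Rm.T
    return e+r*((z-e[2])/r[:,2])[:,None]
def proj(n,P):
    K,d,e,Rm=cam(n)
    X=(np.array(P,float).reshape(-1,3)-e)@Rm
    return cv2.projectPoints(X,np.zeros(3),np.zeros(3),K,d)[0][:,0]
def comps(m,amin=5):
    n,l,s,c=cv2.connectedComponentsWithStats(m.astype(np.uint8))
    return [(c[i],s[i],l==i) for i in range(1,n) if s[i,4]>=amin]
E
python3 - <<'E'
from h import *
for n in("top","scene"):
    im=cv2.imread(f"pics/{n}0.png"); h=cv2.cvtColor(im,cv2.COLOR_BGR2HSV)
    H,S,V=h[...,0],h[...,1],h[...,2]
    red=((H<10)|(H>170))&(S>120)&(V>80)
    grn=(H>60)&(H<90)&(S>90)
    blu=(H>100)&(H<125)&(S>120)&(V>80)
    for nm,m in(("red",red),("grn",grn),("blu",blu)):
        for c,s,l in comps(m,8):
            r=cv2.minAreaRect(np.argwhere(l)[:,::-1].astype(np.float32))
            print(n,nm,c.round(1),s, [np.round(x,1) for x in r])
im=cv2.imread("pics/top0.png")
a=cv2.resize(im[140:280,140:310],None,fx=4,fy=4,interpolation=cv2.INTER_CUBIC);cv2.imwrite("pics/c1.png",a)
a=cv2.resize(im[195:280,350:420],None,fx=7,fy=7,interpolation=cv2.INTER_CUBIC);cv2.imwrite("pics/c2.png",a)
im=cv2.imread("pics/scene0.png")
a=cv2.resize(im[210:340,230:410],None,fx=4,fy=4,interpolation=cv2.INTER_CUBIC);cv2.imwrite("pics/c3.png",a)
E
```

```text
top red [225.8 118.4] [219 111  15  15 170] [array([225.8, 118.3]), array([14.1, 13.4]), np.float64(45.0)]
top red [376.2 209.9] [373 209   7   3  13] [array([376. , 209.9]), array([1.7, 6.3]), np.float64(76.0)]
top red [385.2 249.2] [382 248   7   3  16] [array([385., 249.]), array([2., 6.]), np.float64(90.0)]
top grn [446.9 169. ] [423 164  49  11 520] [array([447., 169.]), array([48., 10.]), np.float64(0.0)]
top grn [268.6 187.6] [245 181  48  14 531] [array([268.5, 187.8]), array([47. , 11.6]), np.float64(3.7)]
top blu [521.9 156.5] [ 490  115   70   84 1731] [array([525.1, 156.8]), array([74.6, 52. ]), np.float64(72.9)]
top blu [550.  148.6] [548 147   5   4  12] [array([550.3, 148.8]), array([4.2, 2.1]), np.float64(45.0)]
top blu [556.4 164.6] [554 163   5   4  12] [array([556.2, 164.9]), array([3.6, 3.1]), np.float64(63.4)]
top blu [182.1 202.5] [167 178  31  49 676] [array([181. , 201.9]), array([45.6, 21.3]), np.float64(73.3)]
scene red [400.1   3.9] [397   0   8   9  62] [array([400.5,   4. ]), array([8., 7.]), np.float64(90.0)]
scene red [225.1 185.9] [222 184   6   6  14]
[... 1319 characters left out ...]
([511., 140.]), array([8.2, 0.6]), np.float64(18.4)]
scene grn [542.5 150.2] [526 145  34  12  39] [array([542.6, 150.1]), array([34.8,  1.2]), np.float64(17.7)]
scene grn [134.6 182.2] [112 168  40  37 356] [array([134.8, 182.6]), array([47.5, 16.5]), np.float64(44.1)]
scene grn [280.9 241.1] [255 224  47  45 494] [array([282.5, 242.4]), array([57.6, 17.7]), np.float64(41.5)]
scene blu [76.3 10.3] [71  9 12  4 34] [array([76.5, 10.5]), array([11.,  3.]), np.float64(-0.0)]
scene blu [ 63.6 188.4] [  22  160   85   50 1194] [array([ 66.1, 188.2]), array([38.9, 87.6]), np.float64(74.5)]
scene blu [376.6 315.8] [359 288  36  54 817] [array([376. , 314.1]), array([29.3, 49.1]), np.float64(12.5)]
```

View pics/c1.png

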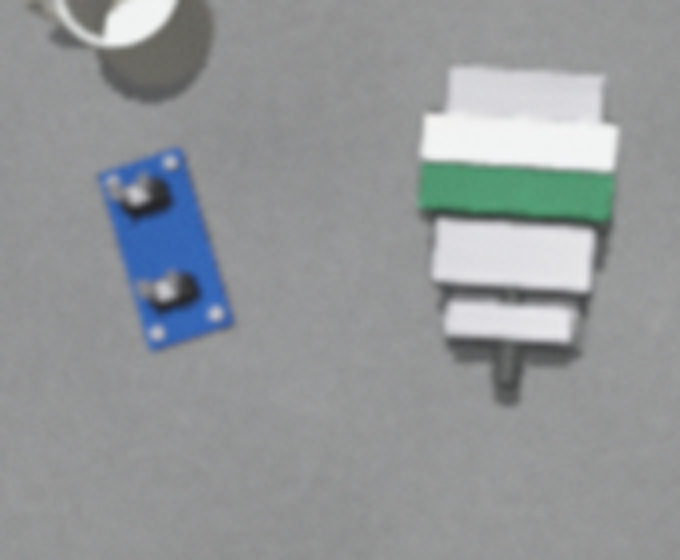

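View pics/c2.png

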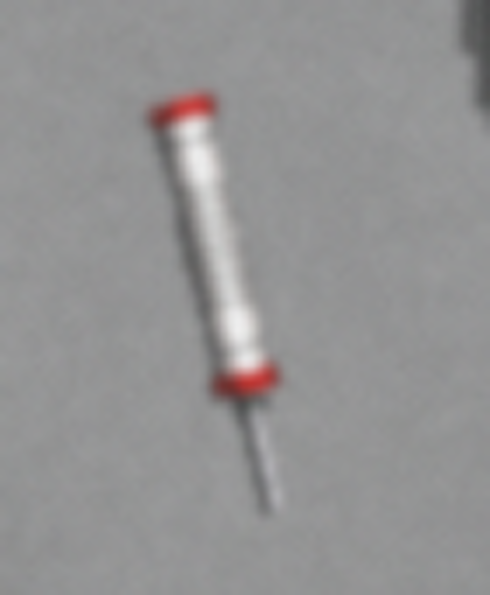

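View pics/c3.png

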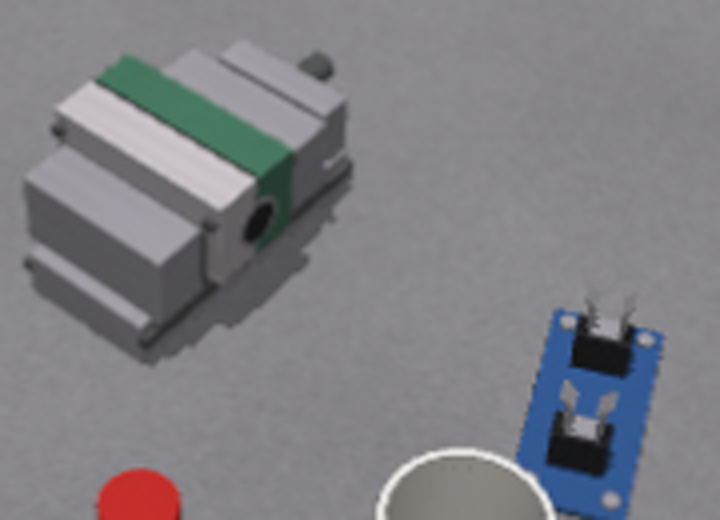

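The crops show the housing's seam as the green/white boundary, running from about (245,181) to (293,184) in top. The probe's collars are at (376,210) and (385,249) and its tip near (388.5,268). The rest plate is centred at about (181,202). Next I'll do sub-pixel measurement from both views.

```bash
cat > m.py <<'E'
from h import *
def edge_line(im,ch,cols,r0,r1,axis=0):
    pass
im=cv2.imread("pics/top0.png"); h=cv2.cvtColor(im,cv2.COLOR_BGR2HSV)
g=(h[...,1]).astype(float)
# seam: saturation rise white->green along columns
pts=[]
for c in range(250,290):
    col=g[172:190,c]; k=np.where((col[:-1]<75)&(col[1:]>=75))[0]
    if len(k): k=k[0]; pts.append((c,172+k+(75-col[k])/(col[k+1]-col[k])))
pts=np.array(pts); P=cast("top",pts,.098); 
l=np.polyfit(P[:,1],P[:,0],1); print("top seam x=",l,"yaw",np.degrees(-np.arctan(l[0])),"res",np.std(P[:,0]-np.polyval(l,P[:,1])))
# ends of green top: use bright/green mask (white+green) contour
H,S,V=h[...,0],h[...,1],h[...,2]
grn=(H>60)&(H<90)&(S>90); 
c,s,m=[q for q in comps(grn,200) if q[0][0]<400][0]
cnt=max(cv2.findContours(m.astype(np.uint8),0,1)[0],key=len)
for r in range(183,192):
    row=np.where(m[r])[0]; Q=cast("top",[(row[0]-.5,r),(row[-1]+.5,r)],.098); print(r,row[0],row[-1],Q[:,:2].round(4).tolist(),np.linalg.norm(Q[0]-Q[1]).round(4))
# scene
im2=cv2.imread("pics/scene0.png"); h2=cv2.cvtColor(im2,cv2.COLOR_BGR2HSV)
m2=(h2[...,0]>60)&(h2[...,0]<90)&(h2[...,1]>60)
S2=h2[...,1].astype(float); pts=[]
for c in range(258,290):
    col=S2[215:262,c]; k=np.where((col[:-1]>=65)&(col[1:]<65))[0]
    k=[q for q in k if col[max(q-4,0):q+1].max()>90]
    if k: k=k[-1]; pts.append((c,215+k+(col[k]-65)/(col[k]-col[k+1])))
pts=np.array(pts); P=cast("scene",pts,.098)
l2,_=np.polyfit(P[:,1],P[:,0],1),0; r=P[:,0]-np.polyval(l2,P[:,1]); ok=abs(r)<.003; l2=np.polyfit(P[ok,1],P[ok,0],1)
print("scene seam x=",l2,"yaw",np.degrees(-np.arctan(l2[0])),"res",np.std(P[ok,0]-np.polyval(l2,P[ok,1])),ok.sum(),len(ok), P[:,1].min(),P[:,1].max())
# rest
for n,i,hh in(("top",im,h),("scene",im2,h2)):
    b=(hh[...,0]>100)&(hh[...,0]<125)&(hh[...,1]>110)&(hh[...,2]>60)
    c,s,m=[q for q in comps(b,300) if (q[0][0]<300 if n=="top" else q[0][0]>300)][0]
    cn=max(cv2.findContours(m.astype(np.uint8),0,1)[0],key=len)
    W=cast(n,cn[:,0],.006)[:,:2]
    r=cv2.minAreaRect((W*1000).astype(np.float32)); print(n,"rest rect mm",r)
# probe
for n,hh,sel in(("top",h,lambda c:c[0]>350),("scene",h2,lambda c:150<c[0]<250)):
    rd=((hh[...,0]<10)|(hh[...,0]>170))&(hh[...,1]>90)
    cs=[q[0] for q in comps(rd,6) if sel(q[0])]
    Q=cast(n,cs,.016 if n=="top" else .013); print(n,"collars",np.round(cs,1).tolist(),Q.round(4).tolist(),np.linalg.norm(Q[0]-Q[1]))
E
python3 m.py
```

```text
top seam x= [0.06460292 0.52682178] yaw -3.696338103500805 res 0.0002617958791621273
183 246 284 [[0.5258, 0.0872], [0.526, -0.0095]] 0.0968
184 246 292 [[0.5232, 0.0872], [0.5236, -0.0293]] 0.1165
185 246 292 [[0.5207, 0.0871], [0.5211, -0.0293]] 0.1165
186 246 292 [[0.5182, 0.0871], [0.5185, -0.0294]] 0.1164
187 246 292 [[0.5157, 0.087], [0.516, -0.0294]] 0.1164
188 245 292 [[0.5131, 0.0894], [0.5135, -0.0294]] 0.1188
189 245 292 [[0.5106, 0.0894], [0.511, -0.0294]] 0.1188
190 245 291 [[0.5081, 0.0893], [0.5085, -0.0269]] 0.1163
191 246 291 [[0.5056, 0.0868], [0.506, -0.0269]] 0.1137
scene seam x= [0.06581467 0.52952579] yaw -3.765472200261766 res 0.0002512795610439025 32 32 -0.0140708196840712 0.07508297858387925
top rest rect mm ((493.35443115234375, 273.60400390625), (127.50702667236328, 58.44940948486328), 19.239065170288086)
scene rest rect mm ((498.31793212890625, 276.0943603515625), (131.03860473632812, 59.10631561279297), 19.06154441833496)
top collars [[375.7, 210.2], [385.0, 249.1]] [[0.4713, -0.2502, 0.016], [0.3686, -0.2722, 0.016]] 0.10499226149045071
scene collars [[224.9, 185.7], [203.3, 208.7]] [[0.3658, -0.2711, 0.013], [0.4738, -0.2492, 0.013]] 0.11017746303181616
```

```bash
cat >> h.py <<'E'
def to(x,y,z,yaw,pr=True):
    o=ctrl.get_obs(); M=R.from_euler('xyz',o['orientation'],degrees=True).as_matrix()
    d=M.T@(np.array([x,y,z])-o['tool_pos'])*100
    tw=-((yaw-o['orientation'][2]+180)%360-180)
    if pr: print("clock",round(o['clock'],2),"pos",o['tool_pos'].round(4),"ori",o['orientation'].round(2),"F",o['force'].round(1),"open",round(o['opening'],4),"-> linear",d.round(2),"twist",round(tw,2))
    return d,tw
E
python3 -c "
from h import *
to(.4199,-.2607,.30,101.8);to(.4199,-.2607,.1805,101.8)"
```

```text
clock 0.1 pos [ 0.2134 -0.6402  0.4038] ori [-1.7999e+02 -9.0000e-02  1.0843e+02] F [ 0.8 -0.2  0.1] open 0.0878 -> linear [29.46 31.59 10.42] twist 6.63
clock 0.1 pos [ 0.2134 -0.6402  0.4038] ori [-1.7999e+02 -9.0000e-02  1.0843e+02] F [ 0.8 -0.2  0.1] open 0.0878 -> linear [29.44 31.59 22.37] twist 6.63
```

>>> carry_out --pt "2.5 2.6 0.8" --pt "5 5.3 1.6" --pt "8 8.5 2.5" --pt "11 11.8 3.5" --pt "14 15 4.5" --pt "17 18.2 5.5" --pt "20 21.4 6.5" --pt "23 24.6 7.8" --pt "26 27.8 9" --pt "28.2 30.2 10" --pt "29.46 31.59 10.4" --pt "29.46 31.59 10.4" --twist '[0.5,1,1.5,2,2.7,3.4,4.1,4.8,5.5,6.2,6.6,6.6]' --fingers 0.2

```text
clock: 1.1
tool_pos: [0.4216, -0.2566, 0.2986]
orientation: [-179.9, -0.2, 102.0]
force: [-0.3, 0.1, -0.2]
opening: 0.0527
```

```bash
python3 -c "
from h import *
for n in ('top','scene'):
    cv2.imwrite(f'pics/{n}1.png',ctrl.snapshot(n))
to(.4199,-.2607,.1805,101.8)
im=cv2.imread('pics/scene1.png');cv2.imwrite('pics/c4.png',cv2.resize(im[60:240,100:340],None,fx=3,fy=3))"
```

```text
clock 1.2 pos [ 0.4205 -0.2594  0.2998] ori [-1.7992e+02 -1.1000e-01  1.0203e+02] F [ 0.1 -1.5  0.4] open 0.0522 -> linear [-0.14 -0.06 11.93] twist 0.23
```

View pics/c4.png

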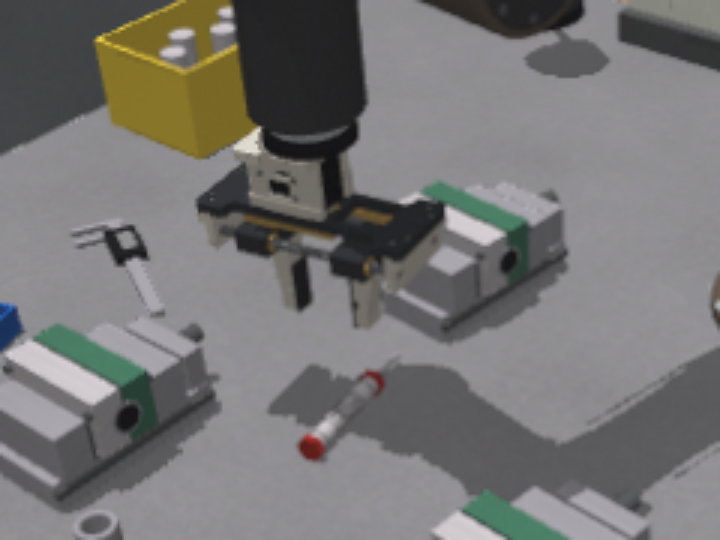

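View pics/top1.png

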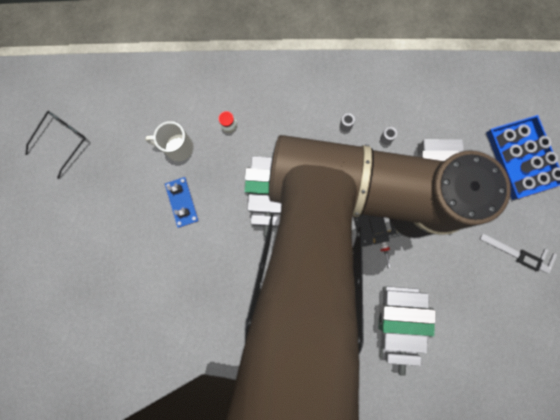

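```bash
python3 -c "
from h import *
print(cast('top',[(405,287),(380,290),(433,308),(422,165),(430,205),(446,215)],.05).round(3))"
```

```text
[[ 0.273 -0.312  0.05 ]
 [ 0.265 -0.249  0.05 ]
 [ 0.222 -0.38   0.05 ]
 [ 0.586 -0.367  0.05 ]
 [ 0.481 -0.383  0.05 ]
 [ 0.455 -0.423  0.05 ]]
```

>>> carry_out --pt "-0.05 -0.02 2" --pt "-0.1 -0.04 5" --pt "-0.14 -0.06 8" --pt "-0.14 -0.06 10" --pt "-0.14 -0.06 11.2" --pt "-0.14 -0.06 11.8" --pt "-0.14 -0.06 11.93" --pt "-0.14 -0.06 11.93" --twist '[0.1,0.2,0.23,0.23,0.23,0.23,0.23,0.23]' --fingers 0.2

```text
clock: 1.87
tool_pos: [0.4198, -0.2614, 0.1807]
orientation: [-179.9, -0.1, 101.7]
force: [-0.2, -0.8, -0.0]
opening: 0.0529
```

>>> carry_out --pt "0 0 0" --pt "0 0 0" --pt "0 0 0" --pt "0 0 0" --pt "0 0 0" --pt "0 0 0" --pt "0 0 0" --pt "0 0 0" --twist '[0,0,0,0,0,0,0,0]' --fingers -1

```text
clock: 2.53
tool_pos: [0.42, -0.2614, 0.1809]
orientation: [-179.9, -0.1, 101.8]
force: [-0.9, 2.3, 4.6]
opening: 0.0172
```

```bash
python3 -c "
from h import *
to(.4199,-.2607,.1805,101.8)
cv2.imwrite('pics/scene2.png',ctrl.snapshot('scene'))
im=cv2.imread('pics/scene2.png');cv2.imwrite('pics/c5.png',cv2.resize(im[120:240,150:300],None,fx=5,fy=5))"
```

```text
clock 2.53 pos [ 0.42   -0.2614  0.1809] ori [-1.7993e+02 -9.0000e-02  1.0176e+02] F [-0.9  2.3  4.6] open 0.0172 -> linear [0.07 0.01 0.04] twist -0.04
```

View pics/c5.png

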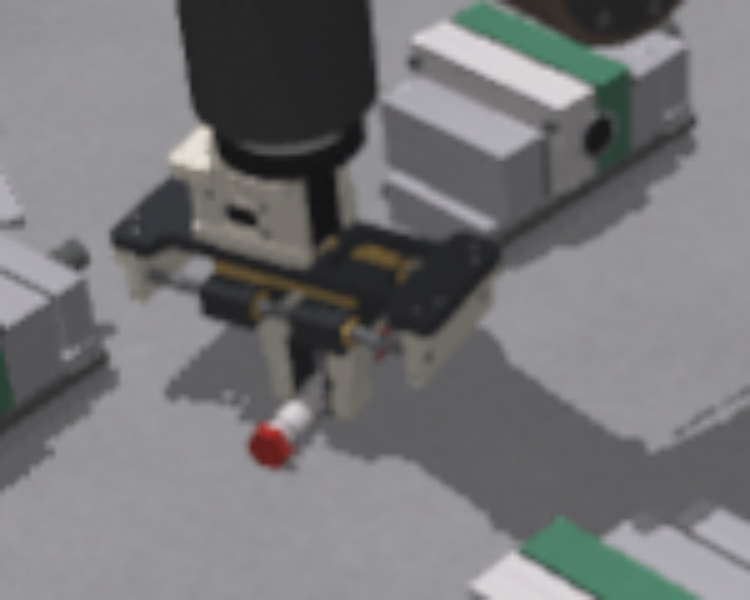

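The probe is held with an opening of 17 mm, which fits the 18 mm handle. Next I'll cross-check the seam ends in both views and locate the clips more precisely.

```bash
python3 -c "
from h import *
im=cv2.imread('pics/top0.png');h=cv2.cvtColor(im,cv2.COLOR_BGR2HSV)
# column profile across housing ends: V and S on rows 176..187
for r in (177,179,185,187,189): print(r,'V',h[r,241:250,2],h[r,288:299,2],'S',h[r,241:250,1],h[r,288:299,1])
A=cast('scene',[(294.5,254.5),(253.2,230.5)],.098);print('scene ends',A.round(4),A.mean(0),np.linalg.norm(A[0]-A[1]))
A=cast('top',[(245.0,180.75),(293.6,183.2)],.098);print('top ends',A.round(4),A.mean(0),np.linalg.norm(A[0]-A[1]))
im=cv2.imread('pics/scene0.png')
cv2.imwrite('pics/c6.png',cv2.resize(im[280:345,350:410],None,fx=9,fy=9,interpolation=cv2.INTER_CUBIC))
cv2.imwrite('pics/c8.png',cv2.resize(im[218:265,245:310],None,fx=11,fy=11,interpolation=cv2.INTER_CUBIC))
im=cv2.imread('pics/top0.png')
cv2.imwrite('pics/c7.png',cv2.resize(im[173:232,160:205],None,fx=10,fy=10,interpolation=cv2.INTER_CUBIC))
"
```

```text
177 V [149 148 149 167 205 234 242 243 243] [243 243 243 243 239 220 177 153 149 150 152] S [2 2 3 2 2 0 1 1 1] [1 1 1 1 1 2 1 2 5 0 2]
179 V [150 147 147 157 176 200 215 223 226] [243 244 243 243 238 208 162 148 147 150 152] S [3 0 2 5 6 9 7 6 5] [1 2 1 1 2 2 3 3 2 0 2]
185 V [148 150 146 140 141 147 152 150 150] [153 152 153 153 152 144 142 148 152 149 149] S [  2   2   7  31  80 109 117 119 119] [118 121 120 118 106  62  18   3   3   2   2]
187 V [150 149 146 142 144 148 150 152 151] [152 153 156 152 152 144 142 148 150 149 149] S [  3   2   9  41  87 115 119 117 118] [121 120 118 119 102  58  16   2   2   2   2]
189 V [150 151 151 149 151 152 150 152 151] [154 154 155 151 140 133 141 146 150 150 150] S [  3   2  12  50  95 117 121 119 123] [118 116 122 115  91  40  13   2   3   2   2]
scene ends [[ 0.5365  0.0912  0.098 ]
 [ 0.5307 -0.0264  0.098 ]] [0.53358306 0.03239866 0.098     ] 0.11768486125788541
top ends [[ 0.5315  0.0886  0.098 ]
 [ 0.5256 -0.032   0.098 ]] [0.52854753 0.02828804 0.098     ] 0.12079229769786189
```

View pics/c6.png

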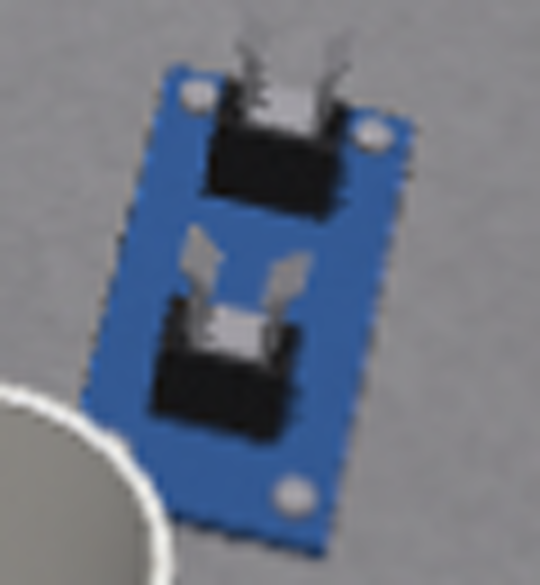

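View pics/c7.png

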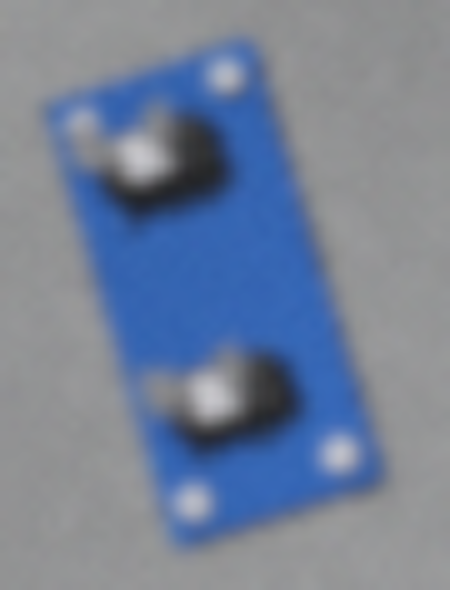

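View pics/c8.png

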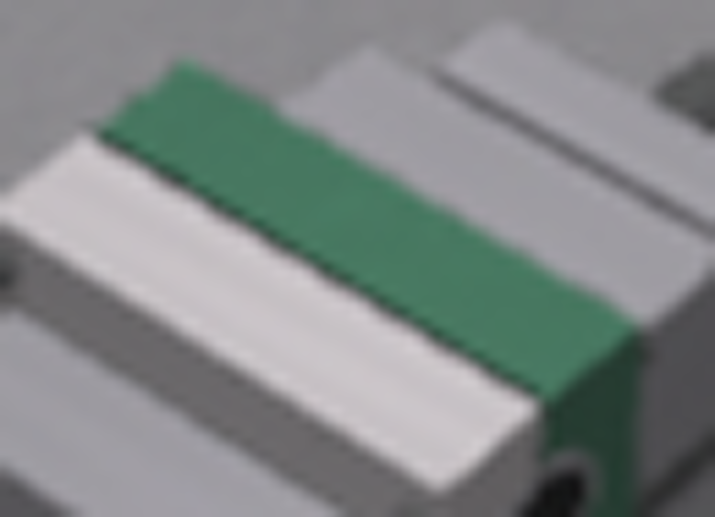

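```bash
python3 -c "
from h import *
to(.42,-.2614,.33,101.8);to(.6323,.0755,.31,86.3)
A=cast('scene',[(293.9,254.1),(253.4,229.9)],.098);print(A.round(4),A.mean(0))
print(cast('top',[(225.8,118.4),(170,135),(348,118),(390,132)],.055))
"
```

```text
clock 2.58 pos [ 0.42   -0.2614  0.1809] ori [-1.7993e+02 -9.0000e-02  1.0176e+02] F [0.5 0.6 4.6] open 0.0171 -> linear [  0.02  -0.02 -14.91] twist -0.04
clock 2.58 pos [ 0.42   -0.2614  0.1809] ori [-1.7993e+02 -9.0000e-02  1.0176e+02] F [0.5 0.6 4.6] open 0.0171 -> linear [ 28.68  27.64 -12.89] twist 15.46
[[ 0.5363  0.0895  0.098 ]
 [ 0.5289 -0.0273  0.098 ]] [0.532585   0.03108777 0.098     ]
[[ 0.71111549  0.14925801  0.055     ]
 [ 0.66559014  0.29770498  0.055     ]
 [ 0.71179128 -0.1753504   0.055     ]
 [ 0.67352704 -0.28492062  0.055     ]]
```

>>> carry_out --pt "0 0 -1" --pt "0 0 -3" --pt "0 0 -6" --pt "0 0 -9" --pt "1.5 1.4 -12" --pt "4 3.8 -14" --pt "6.8 6.5 -15" --pt "9.6 9.2 -15" --pt "12.4 11.9 -15" --pt "15.2 14.6 -15" --pt "18 17.3 -15" --pt "20.5 19.7 -15" --twist '[0,0,0,0,1,2.5,4,5.5,7,8.5,10,11.5]'

```text
clock: 3.58
tool_pos: [0.572, -0.0186, 0.3307]
orientation: [-179.9, -0.1, 90.2]
force: [1.1, -1.1, -2.0]
opening: 0.017
```

```bash
python3 -c "
from h import *
to(.6323,.0755,.30,86.3)"
```

```text
clock 3.58 pos [ 0.572  -0.0186  0.3307] ori [-1.7989e+02 -9.0000e-02  9.0210e+01] F [ 1.1 -1.1 -2. ] open 0.017 -> linear [9.38 6.07 3.07] twist 3.91
```

>>> carry_out --pt "2 1.3 0" --pt "4 2.6 0" --pt "6 3.9 0.5" --pt "7.8 5 1.5" --pt "9 5.8 2.3" --pt "9.38 6.07 3" --pt "9.38 6.07 3" --pt "9.38 6.07 3" --twist '[0.8,1.6,2.4,3.2,3.7,3.91,3.91,3.91]'

```text
clock: 4.25
tool_pos: [0.6318, 0.075, 0.2998]
orientation: [-179.8, -0.0, 86.3]
force: [0.2, -0.8, -1.6]
opening: 0.017
```

```bash
python3 -c "
from h import *
a=ctrl.snapshot('scene');b=ctrl.snapshot('top')
to(.6323,.0755,.30,86.3)
cv2.imwrite('pics/scene3.png',a);cv2.imwrite('pics/top3.png',b)
cv2.imwrite('pics/c9.png',cv2.resize(a[180:280,230:350],None,fx=6,fy=6,interpolation=cv2.INTER_CUBIC))
cv2.imwrite('pics/c10.png',cv2.resize(b[100:220,200:340],None,fx=5,fy=5,interpolation=cv2.INTER_CUBIC))"
```

```text
clock 4.35 pos [0.6319 0.0746 0.3011] ori [-1.7988e+02 -7.0000e-02  8.6270e+01] F [ 0.6  0.3 -0.8] open 0.0173 -> linear [0.09 0.03 0.11] twist -0.03
```

View pics/c9.png

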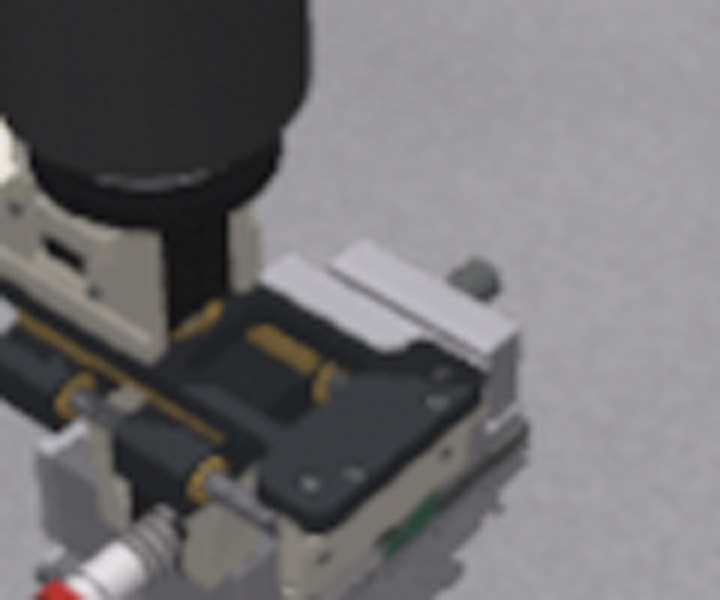

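View pics/c10.png

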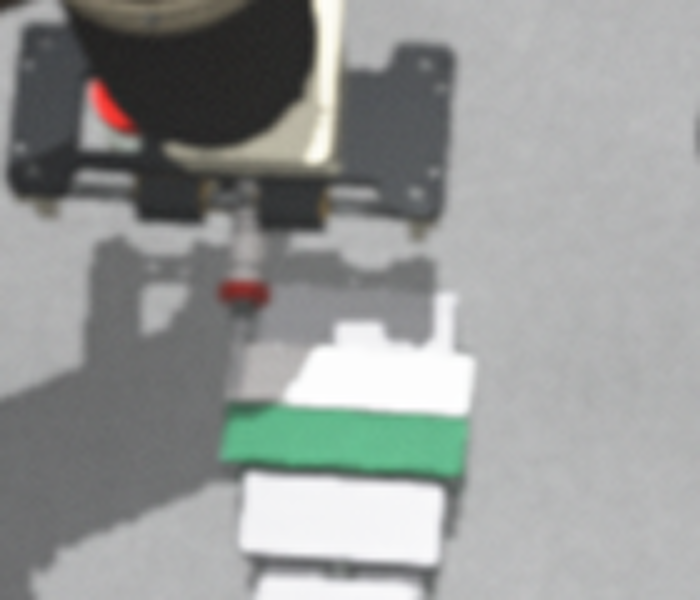

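```bash
python3 -c "
from h import *
o=ctrl.get_obs();M=R.from_euler('xyz',o['orientation'],degrees=True).as_matrix()
T=lambda d,z=.170:o['tool_pos']+M@np.array([0,-d,z])
print('tip',T(.099))
p=proj('top',[T(.099),T(.052),T(-.052)]);print(p)
b=cv2.imread('pics/top3.png')
x0,y0=235,150
c=cv2.resize(b[150:190,235:280],None,fx=13,fy=13,interpolation=cv2.INTER_CUBIC)
c=cv2.convertScaleAbs(c,alpha=1.3,beta=-40)
cv2.imwrite('pics/c11.png',c)
h=cv2.cvtColor(b,cv2.COLOR_BGR2HSV);rd=((h[...,0]<10)|(h[...,0]>170))&(h[...,1]>90)
for q in comps(rd,6):print(q[0],q[1], cast('top',[q[0]],.1365).round(4))
# seam fit in this image, S threshold
S=h[...,1].astype(float)
for cc in range(244,294,4):
    col=S[170:190,cc];k=np.where((col[:-1]<65)&(col[1:]>=65))[0];print(cc,170+k,end=' ')
"
```

```text
tip [0.53282695 0.08126592 0.13127405]
[[246.42959306 177.15312314]
 [248.12235159 158.21030198]
 [251.80220691 117.33154365]]
[221.89090909 121.2       ] [218 116  10  11  55] [[0.6717 0.1441 0.1365]]
[248.12121212 157.66666667] [244 156   9   5  33] [[0.5796 0.0776 0.1365]]
244 [186] 248 [180] 252 [180] 256 [180] 260 [181] 264 [181] 268 [181] 272 [182] 276 [182] 280 [182] 284 [182] 288 [183] 292 [183]
```

View pics/c11.png

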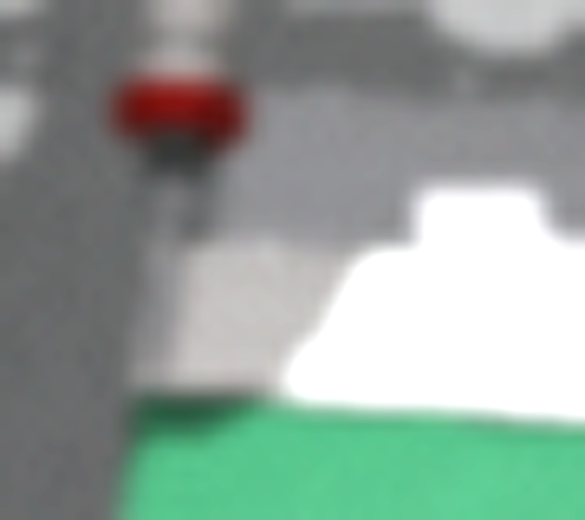

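The top camera agrees with the robot's own kinematics to within about 1 mm: the collar was predicted at (248.1,158.2) and seen at (248.1,157.7). The tip hovers over seam_1, so I'm descending gently.

>>> carry_out --pt "0 0 0.4" --pt "0 0 0.8" --pt "0 0 1.2" --pt "0 0 1.6" --pt "0 0 2.0" --pt "0 0 2.3" --pt "0 0 2.5" --pt "0 0 2.6" --pt "0 0 2.7" --pt "0 0 2.8" --pt "0 0 2.8" --pt "0 0 2.8" --twist '[0,0,0,0,0,0,0,0,0,0,0,0]'

```text
clock: 5.35
tool_pos: [0.6319, 0.0747, 0.2731]
orientation: [-179.9, -0.1, 86.3]
force: [-0.6, 0.3, -1.3]
opening: 0.0177
```

>>> carry_out --pt "0 0 0.05" --pt "0 0 0.1" --pt "0 0 0.15" --pt "0 0 0.2" --pt "0 0 0.2" --twist '[0,0,0,0,0]'

```text
clock: 5.77
tool_pos: [0.6319, 0.0747, 0.271]
orientation: [-179.9, -0.1, 86.3]
force: [0.4, 0.4, -1.4]
opening: 0.0172
```

```bash
python3 -c "
from h import *
b=ctrl.snapshot('top');o=ctrl.get_obs();print(o['force'].round(2),o['moment'].round(3))
to(.6316,.0750,.2705,86.3)
cv2.imwrite('pics/top4.png',b)
M=R.from_euler('xyz',o['orientation'],degrees=True).as_matrix()
T=lambda d,z=.170:o['tool_pos']+M@np.array([0,-d,z])
print('tip',T(.099)); print(proj('top',[T(.099),T(.052)]))
h=cv2.cvtColor(b,cv2.COLOR_BGR2HSV);rd=((h[...,0]<10)|(h[...,0]>170))&(h[...,1]>90)
for q in comps(rd,6):print(q[0])
c=cv2.resize(b[150:190,235:280],None,fx=13,fy=13,interpolation=cv2.INTER_CUBIC)
cv2.imwrite('pics/c12.png',cv2.convertScaleAbs(c,alpha=1.3,beta=-40))
"
```

```text
[-0.19  0.58 -1.39] [-0.053 -0.031 -0.031]
clock 5.82 pos [0.6319 0.0747 0.2711] ori [-1.7988e+02 -7.0000e-02  8.6280e+01] F [-0.2  0.6 -1.4] open 0.0169 -> linear [ 0.03 -0.03  0.06] twist -0.02
tip [0.53277761 0.08132377 0.10126468]
[[247.79059812 179.95206513]
 [249.41992391 161.56352157]]
[221.46153846 122.26923077]
[249.42857143 160.85714286]
```

View pics/c12.png

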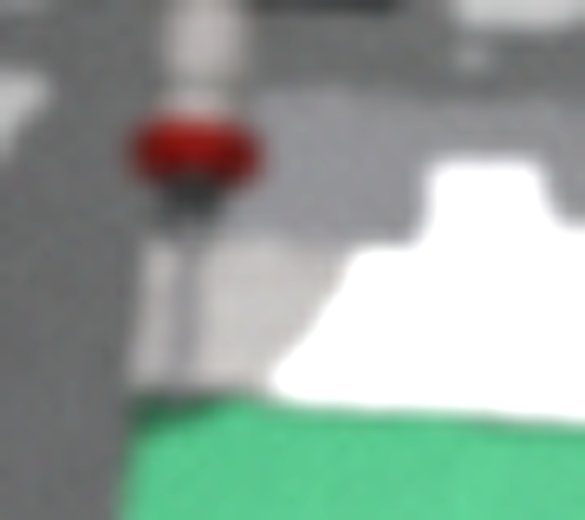

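>>> carry_out --pt "0 0 0.05" --pt "0 0 0.1" --pt "0 0 0.12" --pt "0 0 0.12" --twist '[0,0,0,0]'

```text
clock: 6.15
tool_pos: [0.6319, 0.0747, 0.2699]
orientation: [-179.9, -0.1, 86.3]
force: [0.6, 0.3, -1.0]
opening: 0.0168
```

```bash
python3 -c "
from h import *
o=ctrl.get_obs();print(o['tool_pos'],o['force'].round(2),o['moment'].round(3))"
```

```text
[0.63194278 0.07471867 0.26989133] [ 0.6   0.26 -0.97] [-0.052 -0.086  0.006]
```

>>> carry_out --pt "0 0 0.05" --pt "0 0 0.1" --pt "0 0 0.1" --twist '[0,0,0]'

```text
clock: 6.4
tool_pos: [0.632, 0.0747, 0.2689]
orientation: [-179.9, -0.1, 86.3]
force: [-1.3, 0.7, 1.0]
opening: 0.0169
```

```bash
python3 -c "
from h import *
o=ctrl.get_obs();print(o['tool_pos'],o['force'].round(2),o['moment'].round(3))"
```

```text
[0.63198639 0.07472867 0.26893899] [-1.29  0.71  0.96] [-0.039  0.148 -0.035]
```

Contact is made: Fz rose by about 2 N and My by about 0.2 Nm, which is consistent with 2 N at a 0.1 m lever. Sweeping along −tool x.

>>> carry_out --pt "0 0 0.02" --pt "0 0 0.04" --pt "-0.1 0 0.05" --pt "-0.25 0 0.05" --pt "-0.42 0 0.05" --pt "-0.59 0 0.05" --pt "-0.76 0 0.05" --pt "-0.93 0 0.05" --pt "-1.1 0 0.05" --pt "-1.27 0 0.05" --pt "-1.44 0 0.05" --pt "-1.61 0 0.05" --twist '[0,0,0,0,0,0,0,0,0,0,0,0]'

```text
clock: 7.4
tool_pos: [0.6309, 0.0584, 0.2684]
orientation: [-179.9, -0.1, 86.3]
force: [-0.6, 2.3, 1.0]
opening: 0.0169
```

```bash
cat > st.py <<'E'
from h import *
o=ctrl.get_obs();M=R.from_euler('xyz',o['orientation'],degrees=True).as_matrix()
t=o['tool_pos']+M@np.array([0,-.099,.170])
c=np.array([.5293,.029]);a=np.radians(-3.7);d=t[:2]-c
print('pos',o['tool_pos'].round(4),o['orientation'].round(2),'F',o['force'].round(2),'M',o['moment'].round(3),'tip in housing mm',(1000*np.array([d@[np.cos(a),np.sin(a)],d@[-np.sin(a),np.cos(a)]])).round(1),'tipz',t[2].round(4))
E
python3 st.py
```

```text
pos [0.6309 0.0584 0.2684] [-1.799e+02 -7.000e-02  8.628e+01] F [-0.56  2.32  0.98] M [ 0.553  0.066 -0.127] tip in housing mm [ 0.2 36.2] tipz 0.0986
```

>>> carry_out --pt "-0.17 0 0.01" --pt "-0.34 0 0.02" --pt "-0.51 0 0.02" --pt "-0.68 0 0.02" --pt "-0.85 0 0.02" --pt "-1.02 0 0.02" --pt "-1.19 0 0.02" --pt "-1.36 0 0.02" --pt "-1.53 0 0.02" --pt "-1.7 0 0.02" --pt "-1.87 0 0.02" --pt "-2.04 0 0.02" --twist '[0,0,0,0,0,0,0,0,0,0,0,0]'

```text
clock: 8.4
tool_pos: [0.6296, 0.0379, 0.2682]
orientation: [-179.9, -0.1, 86.3]
force: [-0.0, 1.6, 1.1]
opening: 0.0172
```

```bash
python3 st.py; python3 - <<'E'
from h import *
b=ctrl.snapshot('top');cv2.imwrite('pics/top5.png',b)
c=cv2.resize(b[145:200,225:305],None,fx=9,fy=9,interpolation=cv2.INTER_CUBIC)
cv2.imwrite('pics/c13.png',c)
E
```

```text
pos [0.6296 0.0379 0.2682] [-1.799e+02 -7.000e-02  8.628e+01] F [-0.02  1.64  1.1 ] M [ 0.522  0.065 -0.136] tip in housing mm [ 0.2 15.6] tipz 0.0984
```

View pics/c13.png

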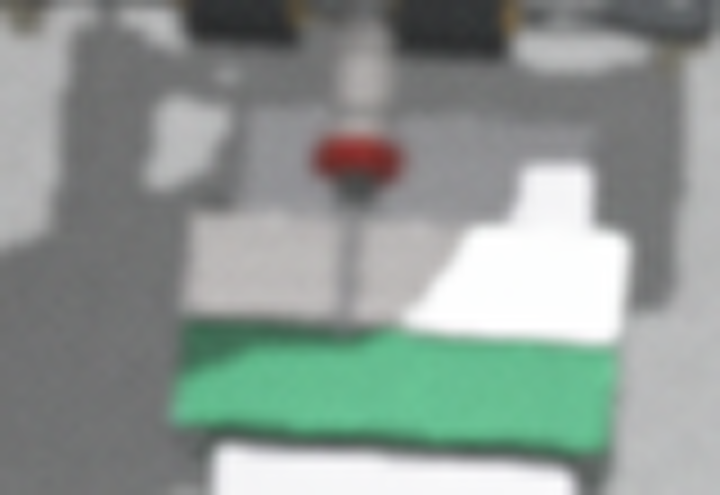

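The top view shows the tip on the green/white boundary, about 15 mm left of centre, which matches the computed 15.6 mm. Continuing.

>>> carry_out --pt "-0.17 0 0.01" --pt "-0.34 0 0.02" --pt "-0.51 0 0.02" --pt "-0.68 0 0.02" --pt "-0.85 0 0.02" --pt "-1.02 0 0.02" --pt "-1.19 0 0.02" --pt "-1.36 0 0.02" --pt "-1.53 0 0.02" --pt "-1.7 0 0.02" --pt "-1.87 0 0.02" --pt "-2.04 0 0.02" --twist '[0,0,0,0,0,0,0,0,0,0,0,0]'

```text
clock: 9.45
tool_pos: [0.6282, 0.0172, 0.268]
orientation: [-179.9, -0.1, 86.3]
force: [0.4, 1.3, 1.9]
opening: 0.017
```

```bash
python3 st.py
```

```text
pos [0.6282 0.0172 0.268 ] [-1.7989e+02 -6.0000e-02  8.6280e+01] F [0.36 1.32 1.92] M [ 0.623  0.08  -0.172] tip in housing mm [ 0.1 -5.2] tipz 0.0982
```

>>> carry_out --pt "-0.17 0 0.01" --pt "-0.34 0 0.02" --pt "-0.51 0 0.02" --pt "-0.68 0 0.02" --pt "-0.85 0 0.02" --pt "-1.02 0 0.02" --pt "-1.19 0 0.02" --pt "-1.36 0 0.02" --pt "-1.53 0 0.02" --pt "-1.7 0 0.02" --pt "-1.87 0 0.02" --pt "-2.04 0 0.02" --twist '[0,0,0,0,0,0,0,0,0,0,0,0]'

```text
clock: 10.45
tool_pos: [0.6269, -0.0034, 0.2677]
orientation: [-179.9, -0.1, 86.3]
force: [0.3, 1.3, 2.0]
opening: 0.0169
```

```bash
python3 st.py
```

```text
pos [ 0.6269 -0.0034  0.2677] [-1.7989e+02 -6.0000e-02  8.6280e+01] F [0.32 1.32 1.96] M [ 0.714  0.117 -0.155] tip in housing mm [  0.1 -25.8] tipz 0.0979
```

>>> carry_out --pt "-0.17 0 0.01" --pt "-0.34 0 0.02" --pt "-0.51 0 0.02" --pt "-0.68 0 0.02" --pt "-0.85 0 0.02" --pt "-1.02 0 0.02" --pt "-1.19 0 0.02" --pt "-1.36 0 0.02" --pt "-1.53 0 0.02" --pt "-1.7 0 0.02" --pt "-1.87 0 0.02" --pt "-2.04 0 0.02" --twist '[0,0,0,0,0,0,0,0,0,0,0,0]'

```text
clock: 11.45
tool_pos: [0.6255, -0.0239, 0.2675]
orientation: [-179.9, -0.1, 86.3]
force: [-0.6, 2.7, 2.3]
opening: 0.017
```

```bash
python3 st.py; python3 - <<'E'
from h import *
b=ctrl.snapshot('top');cv2.imwrite('pics/top6.png',b)
c=cv2.resize(b[145:200,225:305],None,fx=9,fy=9,interpolation=cv2.INTER_CUBIC)
cv2.imwrite('pics/c14.png',c)
E
```

```text
pos [ 0.6255 -0.0239  0.2675] [-1.7989e+02 -6.0000e-02  8.6270e+01] F [-0.64  2.72  2.29] M [ 0.726  0.099 -0.148] tip in housing mm [  0.1 -46.4] tipz 0.0977
```

View pics/c14.png

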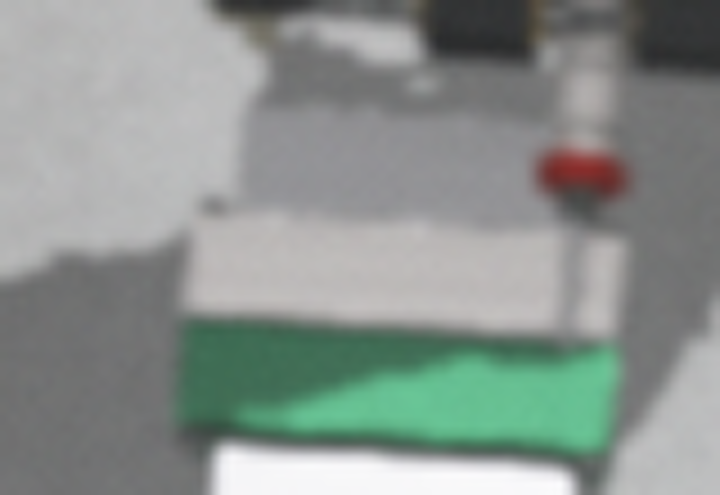

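>>> carry_out --pt "-0.16 0 0.01" --pt "-0.32 0 0.02" --pt "-0.47 0 0.02" --pt "-0.6 0 0.02" --pt "-0.66 0 0.02" --pt "-0.66 0 0.02" --pt "-0.66 0 0.02" --pt "-0.66 0 0.02" --twist '[0,0,0,0,0,0,0,0]'

```text
clock: 12.17
tool_pos: [0.6251, -0.0308, 0.2674]
orientation: [-179.9, -0.0, 86.3]
force: [-0.2, 1.2, 1.8]
opening: 0.017
```

```bash
python3 st.py
```

```text
pos [ 0.6251 -0.0308  0.2674] [-1.7989e+02 -5.0000e-02  8.6270e+01] F [-0.23  1.17  1.81] M [ 0.494  0.059 -0.098] tip in housing mm [  0.1 -53.3] tipz 0.0976
```

>>> carry_out --pt "0 0 -0.1" --pt "0 0 -0.25" --pt "0 0 -0.5" --pt "0 0 -0.8" --pt "0 0 -1.2" --pt "0 0 -2" --pt "0 0 -3.5" --pt "0 0 -5" --pt "0 0 -6" --pt "0 0 -6" --pt "0 0 -6" --twist '[0,0,0,0,0,0,0,0,0,0,0]'

```text
clock: 13.08
tool_pos: [0.6251, -0.0308, 0.3279]
orientation: [-180.0, -0.1, 86.3]
force: [0.0, 0.4, -1.2]
opening: 0.0171
```

```bash
python3 st.py; python3 - <<'E'
from h import *
b=ctrl.snapshot('top');cv2.imwrite('pics/top7.png',b)
a=ctrl.snapshot('scene');cv2.imwrite('pics/scene7.png',a)
# rest measures with holes (top view): crop c7 hole px
hp=lambda x,y:(160+x/10-.45,173+y/10-.45)
H=[hp(82,125),hp(227,75),hp(193,503),hp(340,455)]
Q=cast('top',H,.006);print('top holes',Q.round(4).tolist(),Q.mean(0))
hs=lambda x,y:(350+x/9-.45,280+y/9-.45)
Q2=cast('scene',[hs(200,96),hs(373,133),hs(294,497)],.006);print('scene holes',Q2.round(4).tolist())
# seat plates (bright, at clip floor ~z .034)
print('top seats',cast('top',[hp(148,158),hp(212,397)],.034).round(4).tolist())
print('scene seats',cast('scene',[hs(284,108),hs(238,333)],.034).round(4).tolist())
# lip tips scene z=.059
print('scene lips',cast('scene',[hs(195,228),hs(310,258),hs(245,45),hs(350,40)],.059).round(4).tolist())
E
```

```text
pos [ 0.6251 -0.0308  0.3279] [-1.7996e+02 -8.0000e-02  8.6270e+01] F [ 0.02  0.36 -1.21] M [-0.013  0.006  0.036] tip in housing mm [  0.4 -53.2] tipz 0.158
top holes [[0.5398, 0.3126, 0.006], [0.5538, 0.273, 0.006], [0.4356, 0.277, 0.006], [0.4489, 0.2373, 0.006]] [0.49453462 0.274961   0.006     ]
scene holes [[0.4497, 0.2375, 0.006], [0.4351, 0.2767, 0.006], [0.5402, 0.3128, 0.006]]
top seats [[0.5249, 0.2851, 0.034], [0.4606, 0.2649, 0.034]]
scene seats [[0.4644, 0.2647, 0.034], [0.5286, 0.2884, 0.034]]
scene lips [[0.5278, 0.2739, 0.059], [0.5201, 0.2982, 0.059], [0.4739, 0.2564, 0.059], [0.4582, 0.275, 0.059]]
```

View pics/scene7.png

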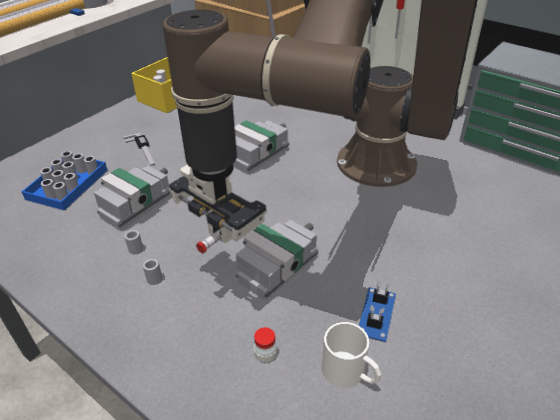

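View pics/top7.png

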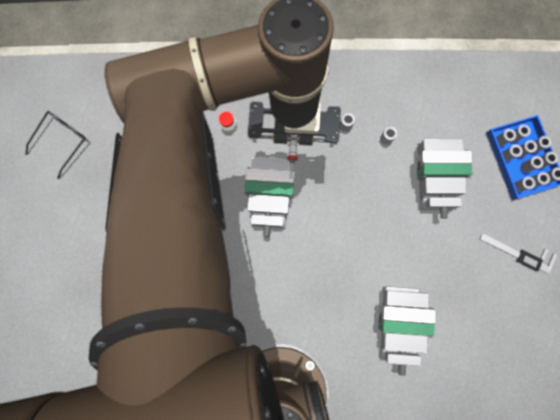

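Rest holes from both views agree to under 1 mm, giving the rest centre at (0.495, 0.275) and its axis at 19.0°.

```bash
python3 -c "
from h import *
to(.4948,.2752,.30,109.0)"
```

```text
clock 13.18 pos [ 0.6248 -0.0309  0.3266] ori [-1.7982e+02 -5.0000e-02  8.6260e+01] F [ 0.  -0.1 -0.3] open 0.0168 -> linear [ 29.7  -14.96   2.73] twist -22.74
```

>>> carry_out --pt "1.5 -0.8 0" --pt "4 -2 0" --pt "7 -3.5 0" --pt "10 -5 0" --pt "13 -6.5 0" --pt "16 -8.1 0.3" --pt "19 -9.6 0.8" --pt "22 -11.1 1.3" --pt "25 -12.6 1.8" --pt "27.5 -13.9 2.3" --pt "29.2 -14.7 2.7" --pt "29.7 -14.96 2.73" --twist '[-1,-3,-5,-7.5,-10,-12.5,-15,-17.5,-19.5,-21.5,-22.7,-22.74]'

```text
clock: 14.18
tool_pos: [0.4934, 0.2774, 0.2983]
orientation: [-179.7, -0.1, 109.2]
force: [0.2, -0.2, -1.4]
opening: 0.0172
```

```bash
python3 -c "
from h import *
b=ctrl.snapshot('top');a=ctrl.snapshot('scene')
to(.4948,.2752,.25,109.0)
cv2.imwrite('pics/top8.png',b);cv2.imwrite('pics/scene8.png',a)
o=ctrl.get_obs();M=R.from_euler('xyz',o['orientation'],degrees=True).as_matrix()
T=lambda d,z=.1695:o['tool_pos']+M@np.array([0,-d,z])
for n,im in(('top',b),('scene',a)):
    print(n,proj(n,[T(.099),T(.052),T(-.052),T(-.056)]).round(1).tolist())
    h=cv2.cvtColor(im,cv2.COLOR_BGR2HSV);rd=((h[...,0]<10)|(h[...,0]>170))&(h[...,1]>90)
    for q in comps(rd,6):print(q[0].round(1),q[1][4])
cv2.imwrite('pics/c15.png',cv2.resize(a[220:350,320:440],None,fx=5,fy=5,interpolation=cv2.INTER_CUBIC))
"
```

```text
clock 14.28 pos [0.4942 0.276  0.2991] ori [-1.7976e+02 -7.0000e-02  1.0908e+02] F [ 0.1 -0.4 -1.2] open 0.0172 -> linear [-0.1   0.05  4.91] twist 0.08
top [[177.2, 231.9], [171.7, 213.4], [160.0, 173.3], [159.5, 171.8]]
[225.7 118.4] 191
[171.6 213.5] 36
scene [[392.7, 237.3], [389.2, 252.6], [380.4, 290.4], [380.0, 292.0]]
[400.   4.] 67
[390.1 251. ] 35
[380.7 291.9] 134
[264.3 337.6] 372
```

View pics/c15.png

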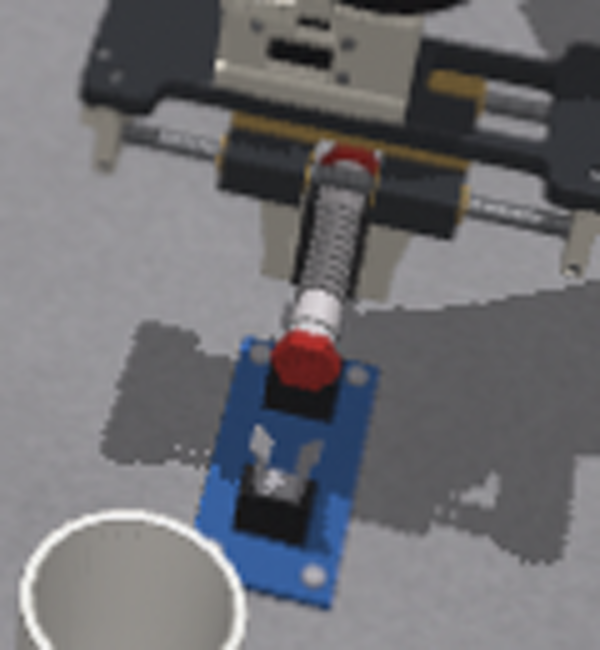

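View pics/top8.png

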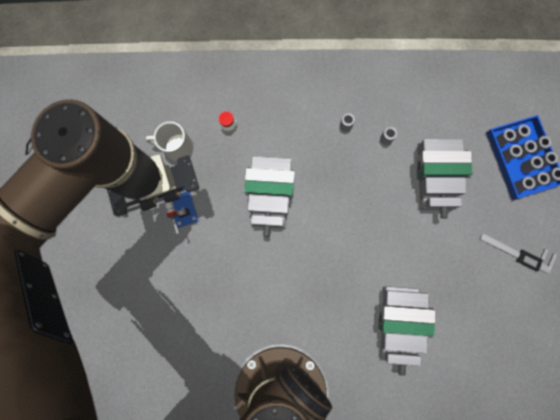

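>>> carry_out --pt "-0.04 0.02 0.8" --pt "-0.08 0.04 2" --pt "-0.1 0.05 3.2" --pt "-0.1 0.05 4.2" --pt "-0.1 0.05 5" --pt "-0.1 0.05 5.6" --pt "-0.1 0.05 5.9" --pt "-0.1 0.05 5.9" --pt "-0.1 0.05 5.9" --pt "-0.1 0.05 5.9" --twist '[0.05,0.08,0.08,0.08,0.08,0.08,0.08,0.08,0.08,0.08]'

```text
clock: 15.12
tool_pos: [0.4949, 0.2753, 0.2406]
orientation: [-179.8, -0.1, 109.0]
force: [-0.4, 0.7, -1.6]
opening: 0.0168
```

```bash
python3 -c "
from h import *
a=ctrl.snapshot('scene')
to(.4948,.2752,.212,109.0)
cv2.imwrite('pics/scene9.png',a)
cv2.imwrite('pics/c16.png',cv2.resize(a[240:350,330:420],None,fx=6,fy=6,interpolation=cv2.INTER_CUBIC))
"
```

```text
clock 15.17 pos [0.4949 0.2753 0.2406] ori [-1.7981e+02 -9.0000e-02  1.0902e+02] F [-0.6 -0.6 -0.1] open 0.0174 -> linear [-0.01 -0.01  2.86] twist 0.02
```

View pics/c16.png

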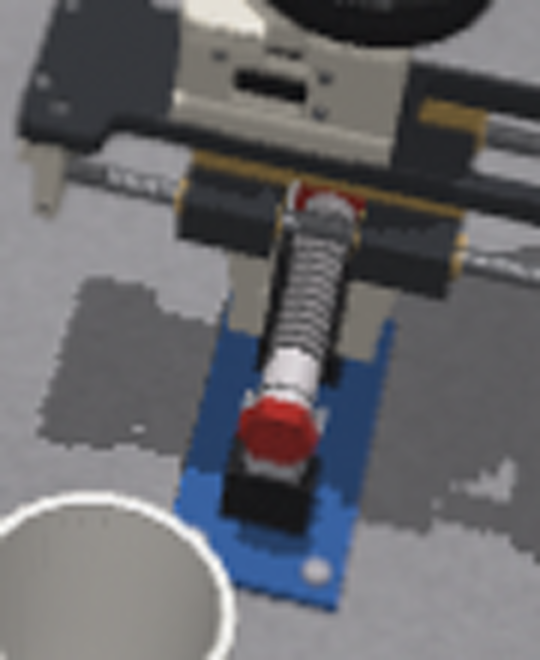

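The handle is centred over both clips. Pressing down.

>>> carry_out --pt "0 0 0.3" --pt "0 0 0.6" --pt "0 0 0.9" --pt "0 0 1.2" --pt "0 0 1.5" --pt "0 0 1.8" --pt "0 0 1.8" --twist '[0,0,0,0,0,0,0]'

```text
clock: 15.75
tool_pos: [0.4957, 0.276, 0.2237]
orientation: [-180.0, -0.1, 109.1]
force: [1.2, -0.3, 6.3]
opening: 0.0173
```

>>> carry_out --pt "0 0 0.2" --pt "0 0 0.4" --pt "0 0 0.6" --pt "0 0 0.8" --pt "0 0 1.0" --pt "0 0 1.1" --pt "0 0 1.1" --twist '[0,0,0,0,0,0,0]'

```text
clock: 16.33
tool_pos: [0.4957, 0.2758, 0.2129]
orientation: [-180.0, -0.1, 109.1]
force: [-0.4, -2.9, 7.0]
opening: 0.0174
```

```bash
python3 -c "
from h import *
a=ctrl.snapshot('scene')
to(.4948,.2752,.212,109.0)
o=ctrl.get_obs();M=R.from_euler('xyz',o['orientation'],degrees=True).as_matrix()
h=cv2.cvtColor(a,cv2.COLOR_BGR2HSV);rd=((h[...,0]<10)|(h[...,0]>170))&(h[...,1]>90)
for q in comps(rd,6):print(q[0].round(1),q[1][4])
c,s=np.cos(np.radians(19)),np.sin(np.radians(19))
for z in(.043,.046,.049): print(z,proj('scene',[[.4948+.056*c,.2752+.056*s,z],[.4948-.056*c,.2752-.056*s,z]]).round(1).tolist())
cv2.imwrite('pics/scene10.png',a)
cv2.imwrite('pics/c17.png',cv2.resize(a[240:350,330:420],None,fx=6,fy=6,interpolation=cv2.INTER_CUBIC))
"
```

```text
clock 16.38 pos [0.4957 0.2758 0.2129] ori [-1.7996e+02 -8.0000e-02  1.0908e+02] F [-0.2 -3.1  5.4] open 0.0171 -> linear [-0.02 -0.11  0.09] twist 0.08
[400.   4.] 67
[374.1 321.1] 121
[264.3 337.6] 372
0.043 [[374.0, 321.1], [383.5, 280.6]]
0.046 [[374.2, 320.2], [383.7, 279.7]]
0.049 [[374.3, 319.2], [383.9, 278.7]]
```

View pics/c17.png

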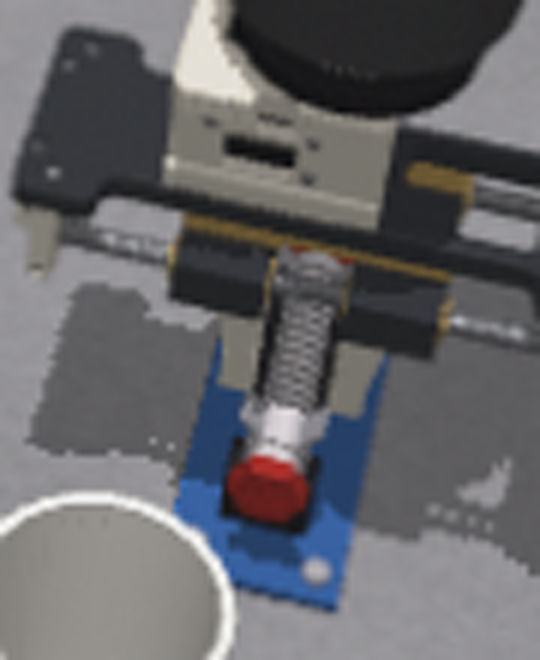

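The rear collar is at (374.1,321.1), exactly where the fully-home height of 43 mm predicts. I'll press slightly more to make sure.

>>> carry_out --pt "0 0 0.1" --pt "0 0 0.2" --pt "0 0 0.25" --pt "0 0 0.25" --twist '[0,0,0,0]'

```text
clock: 16.72
tool_pos: [0.4957, 0.2758, 0.2126]
orientation: [180.0, -0.1, 109.1]
force: [-8.9, -4.4, 24.9]
opening: 0.0169
```

```bash
python3 -c "
from h import *
to(.4948,.2752,.212,109.0)"
```

```text
clock 16.72 pos [0.4957 0.2758 0.2126] ori [ 1.7999e+02 -7.0000e-02  1.0914e+02] F [-8.9 -4.4 24.9] open 0.0169 -> linear [-0.02 -0.1   0.06] twist 0.14
```

It has bottomed out: 25 N with almost no further travel. Relieving the load, then releasing.

>>> carry_out --pt "0 0 -0.02" --pt "0 0 -0.02" --pt "0 0 -0.02" --pt "0 0 -0.02" --pt "0 0 -0.02" --pt "0 0 -0.02" --twist '[0,0,0,0,0,0]' --fingers 0.1

```text
clock: 17.22
tool_pos: [0.4956, 0.2758, 0.2123]
orientation: [-180.0, -0.0, 109.1]
force: [0.8, 0.4, 0.4]
opening: 0.047
```

>>> carry_out --pt "0 0 -0.3" --pt "0 0 -1" --pt "0 0 -2.5" --pt "0 0 -4.5" --pt "0 0 -7" --pt "0 0 -10" --pt "0 0 -13" --pt "0 0 -15" --pt "0 0 -16" --pt "0 0 -16" --twist '[0,0,0,0,0,0,0,0,0,0]'

```text
clock: 18.05
tool_pos: [0.4961, 0.2759, 0.3754]
orientation: [179.8, -0.2, 109.2]
force: [0.4, 0.3, -0.3]
opening: 0.0483
```

>>> carry_out --pt "-1 0 0" --pt "-3 0 0" --pt "-6 0 0" --pt "-9 0 0" --pt "-12 0 0" --pt "-15 0 0" --pt "-18 0 0" --pt "-20 0 0" --pt "-21 0 0" --pt "-21 0 0" --pt "-21 0 0" --twist '[0,0,0,0,0,0,0,0,0,0,0]'

```text
clock: 18.97
tool_pos: [0.5649, 0.077, 0.3737]
orientation: [179.9, -0.2, 109.1]
force: [-0.4, 0.6, -0.0]
opening: 0.0483
```

```bash
python3 -c "
from h import *
a=ctrl.snapshot('scene');b=ctrl.snapshot('top')
to(.4948,.2752,.212,109.0)
c,s=np.cos(np.radians(19)),np.sin(np.radians(19))
W=lambda d,z:[.4948+d*c,.2752+d*s,z]
for n,im in(('top',b),('scene',a)):
    h=cv2.cvtColor(im,cv2.COLOR_BGR2HSV);rd=((h[...,0]<10)|(h[...,0]>170))&(h[...,1]>90)
    for q in comps(rd,6):print(n,q[0].round(1),q[1][4])
    for z in(.043,.049): print(n,z,proj(n,[W(.056,z),W(.052,z),W(-.052,z),W(-.099,z)]).round(1).tolist())
cv2.imwrite('pics/scene11.png',a);cv2.imwrite('pics/top11.png',b)
cv2.imwrite('pics/c18.png',np.hstack([cv2.resize(a[265:345,340:410],None,fx=5,fy=5,interpolation=cv2.INTER_CUBIC),cv2.resize(b[165:245,145:215],None,fx=5,fy=5,interpolation=cv2.INTER_CUBIC)]))
"
```

```text
clock 19.07 pos [0.5648 0.078  0.3743] ori [ 1.7981e+02 -1.7000e-01  1.0917e+02] F [-0.1  0.3  0.2] open 0.048 -> linear [20.87 -0.18 16.29] twist 0.17
top [170.5 179.3] 23
top [182.1 216.8] 26
top 0.043 [[170.7, 179.2], [171.1, 180.6], [182.0, 217.5], [187.1, 234.5]]
top 0.049 [[170.0, 178.7], [170.4, 180.1], [181.4, 217.2], [186.5, 234.3]]
scene [383.6 280.3] 34
scene [374.  321.2] 122
scene [264.3 337.5] 371
scene 0.043 [[374.0, 321.1], [374.4, 319.6], [383.2, 282.0], [386.8, 266.6]]
scene 0.049 [[374.3, 319.2], [374.7, 317.7], [383.6, 280.0], [387.2, 264.7]]
```

View pics/c18.png

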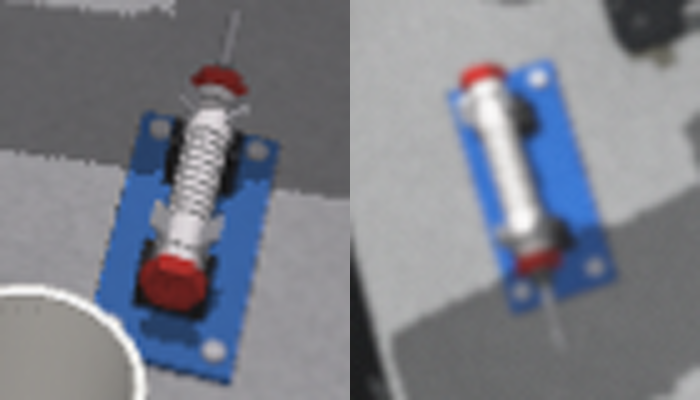

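View pics/scene11.png

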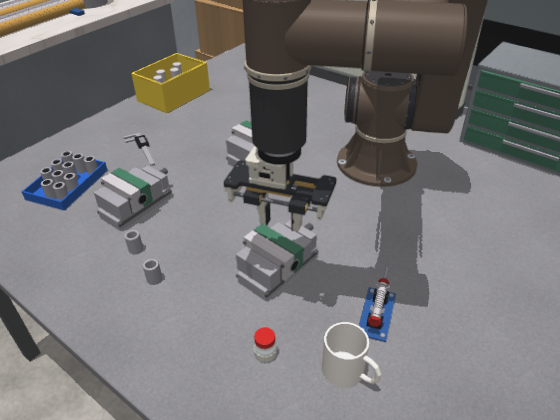

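Both collars and the tip match the fully-home predictions at z = 43 mm. The front collar shows the same −1.6 px visibility bias as it did before insertion. The mug, jar and sleeves stand where they were, and the gripper is clear. Handing in.

```bash
python3 -c "
from plant import ctrl
print(ctrl.close_job())"
```

```text
the job is handed in; nothing more can be done
None
```

I picked up the probe and ran its tip along the whole joint line of the leftmost housing, left to right, at about 2 cm/s. Then I pressed it into both clips and handed the job in at about 19 s; no verdict was reported.

- **Sweep:** The tip touched at about y = +52 mm of the housing. It ran to −53 mm by the arm's own readings, or about −52 mm going by the camera. Sideways it stayed within about 1 mm of the joint line in the top view. The force sensor showed about 2–3 N of contact throughout.
- **Clips:** The last 2.5 mm pressed brought almost no further travel and 25 N, so the handle had bottomed out. After release, the collars and the tip lay within about 1 px of where the fully-home height of 43 mm puts them. One exception was the front collar in the scene view, at 1.7 px. It showed the same offset before insertion because it is partly hidden.
- **Bystanders:** The mug, jar and sleeves look unmoved and upright in the last picture.
- **Disagreement:** The two cameras differed by 3–4 mm on where the joint line is. I trusted the top camera, because it matched the arm's own position to about 1 mm.

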